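# Rock the half-moon locating key out of its holder

### The arm

A 6-joint arm with a two-finger parallel gripper is mounted at the origin on the work surface. World frame = base frame: x ahead of the robot, y to its left, z up, the work surface at z = 0. Lengths are in m, angles in degrees, forces in N, time in s.
With the tool pointing down it reaches from about 0.4 to 0.825 m from the base axis. Payload 7 kg.
Tool frame: the origin (TCP) lies midway between the tips of the shut fingers; the grasp point (between the pads) lies 19 mm behind it (manip.grasp_offset is the z of the grasp point in the tool frame, in m); z points along the fingers, y is the line along which they close (so a half turn about z gives the same grasp; the last joint's range is limited). The gripper opens to 85 mm and grips with 20 to 120 N. Pads are 22 mm wide; open, the fingers measure 114 mm over their backs; the gripper's body (76 mm by 85 mm) begins 54 mm behind the grasp point. The pads swing forward as they close: fully open they stand 13 mm farther back than shut.
Start: joints at [-57.118, 20.546, 0.682, 0, -70.136, -16.507], TCP at [0.19, -0.648, 0.231] pointing down, gripper open.
Joint ranges: [-176.03, 176.03], [-82.01, 121.73], [-58.28, 71.71], [-173.87, 95.51], [-174.79, -0.11], [-173.66, 173.66]. Speed limits (degrees/s): [136.94, 136.94, 172.46, 180, 180, 180].

### API

Orientations are given as a 3x3 rotation matrix whose columns are the frame's x, y, z axes.
In Python, from station import manip gives the robot as it stands.
- The arm moves only by the tool send_rows, never from a script. Its argument "plan" is one flat list of numbers, 7 for each row, row after row: the turn, a rotation vector about the world's x, y, z in rad, then the shift along the world's x, y, z in cm, then the opening, from 0 (shut) to 1 (fully open). A call has 1 to 12 rows; each row shifts and turns the commanded pose from where the row before left it; what a row does not reach is not made up. A row lasts 1/8 s, in which the tool goes at most 62.5 mm and 10.7 degrees, less where a joint would pass 70% of its speed; a pose out of reach is approached as far as the arm can. A call with a gripper value outside its range is refused whole. The fingers move at their own pace and stop on an object; the grip force is fixed at half the most. Time passes only in rows, so rows that do not move let the fingers close. It gives the time, the measured TCP pose, the force, the opening and the grip force at its end, in the units of the state.
- manip.sense(): the state, without advancing time (a new reading comes with each control period).
- manip.grab_frame(name): name is "scene" or "side" or "wrist"; returns a dict with "img" (400x640x3 uint8, red, green, blue), "z_map" (400x640 float32, m along the optical axis (not along the pixel's ray), 0 where there is no reading), "fx", "fy", "cx", "cy" (pixels), "view" (4x4, takes a point from world to camera coordinates). Camera axes: x right, y down, z forward; pixel columns grow to the right and rows downward; lengths in m; the calibration is good to about 2 mm. A picture is of the moment at which its call begins.
- manip.job_done(): hands the job in; it is judged then, once.
Trained networks look in a picture, given as the dict that the camera call returned (one of the last four; its "shot" number tells which), for a name from the list of things; names that differ only in an ending like _2 or _b are one class to them, and where a whole thing is asked for, a point or a joint stands for the part that bears it (a point fixed in the world has none). Each returns a list of dicts, best first, with "conf" (0 to 1); they miss things now and then, are a little off and sometimes report something else, mostly with a low value. They report only what shows in the picture. A call takes as long as a camera call. They do not tell look-alikes from the thing itself.
- manip.outline_of(label, picture): "pixels" (400x640 bool, what is visible of it) and "bbox" ([left, top, width, height] in pixels, round what is visible of it).
- manip.tip_of(label, picture): "xy" ([column, row] in pixels: a listed point, or the origin of a listed thing).
The state is a dict: "time_s": time; "qpos": joint angles; "qd": joint speeds; "tau": joint torques, N m; "ee_pos": TCP position; "tool_rot": TCP orientation; "force": force on the tool from outside, world axes, zero at the start; "moment": the same for the moment, N m; "grip_width": finger opening in m; "grip_force": force on a finger pad.
Only numpy, scipy, OpenCV 4.12 (cv2) and the standard library are available. Lean on these libraries where they do the work, as an engineer would, in place of code of your own. Each camera call takes 0.05 s, during which the arm holds its last target. There are 200 camera calls.

### The job

Take the orange dust cover off the red-headed locating key and stand it upright in the middle of the yellow spot. The key is tight in its slot: grip its head and rock it well over to its left and right, several times, easing it up a little with each swing until it is free; do not tug it straight up, which drags the brass insert up out of the grey holder. Finish while still holding the key upright just clear of the slot, about two centimetres above it, and leave the other things on the bench where they are.

Things in the scene. Friction and masses are not known exactly. Their poses are not given: they have to be found in the camera images.
- holder: Grey key holder bolted to the bench: plate 110 (x) x 160 (y) x 8 mm, housing 80 x 120 mm, 36 mm high, round a brass insert 52 x 92 mm, top 40 mm above the bench. Origin: centre of its underside, on the bench. Its slot, mid-insert, is long along y, cheeks 23 mm apart along x; two sprung jaws in it squeeze the key's foot from +y and -y. The key rocks towards +y and -y.
- slot_mouth (a point): Centre of the slot's mouth, on the top of the brass insert when that is down, 40 mm above the bench; axes as the holder's.
- insert (a joint): Lift of the brass insert out of the holder, m: 0 is down, its stop is at 0.015. Spring and weight hold it down with about 18 N, rising 0.5 N per mm. The jaws hold the key with about 40 N against a straight pull, so a straight pull brings the insert up; more than 0.006 is a failure.
- key_head (a point): Centre of the key's red head, 22 (x) x 36 (y) x 40 (z) mm, best gripped here across its 36 mm with 60 N or more. z points up along the key, x and y along the holder's while seated. Seated, this point is 85 mm above the bench, hidden under the cover at first. A neck 16 x 24 mm joins head and foot. Mass about 0.2 kg.
- key_disc (a point): Centre of the key's foot, a steel disc on edge, 36 mm diameter, 20 mm thick along x (its axis), 55 mm below key_head; seated it is 30 mm above the bench. The key rocks about it, 0.2 rad each way, needing about 0.8 N m, and stays where left. While swinging it slides up with little pull, some 1.3 mm per swing of 0.3 rad. The jaws lose it after a rise of about 9 mm; it is out of the slot after 28 mm.
- key_foot (a point): Lowest point of the key's foot, on its centre line, 18 mm below key_disc; axes as key_head.
- cover_mid (a point): Orange dust cover, a stiff box open below, 40 (x) x 58 (y) x 74 (z) mm, 80 g; this point is at its centre, 37 mm above its rim. At first it stands on the insert over the key's head (rim 40, top 114 mm above the bench), axes roughly the holder's, with about 4 mm of play (x) and 6 mm (y): lift it straight up over 70 mm before moving it sideways. Grip it across its 40 mm.
- spot_mid (a point): Centre of the flat yellow spot painted on the bench, 120 mm diameter including its white rim.
- clamp_a_mid (a point): red-jawed bar clamp lying flat, 200 x 80 mm; centre of its body. A bystander, to be left alone.
- clamp_b_mid (a point): second such bar clamp; centre of its body. A bystander, to be left alone.
- pliers_mid (a point): white-handled pliers lying flat, 170 mm long; centre of its body. A bystander, to be left alone.
- tubes_mid (a point): bundle of three white plastic tubes lying flat, 120 x 66 x 22 mm; centre of its body. A bystander, to be left alone.
- oil_mid (a point): blue oil bottle with a red cap, 130 mm tall, 48 mm across; centre of its body. A bystander, to be left alone.
- battery_mid (a point): black power-tool battery pack, 115 x 75 x 63 mm; centre of its body. A bystander, to be left alone.
- key: The key itself; origin at the middle of its underside (see its point).
- cover: The cover itself; origin at the middle of its underside (see its point).
There are look-alikes about, which are no part of the job. What is meant by the cover is not black or green, and is the smaller of those in its own colour.

How it is judged:
By the outcome, as a careful person would: the job done as asked, in the order asked, and still so for the second after the job is handed in, while the arm keeps its last pose, push and grip.
It also fails if it takes over 70 s, if anything falls off the work surface, if the arm or the gripper's body presses on something with over 40 N, if the wrist force passes 120 N, or if a joint passes its speed limit or range.

## Working session

There is one attempt and no reset: what is moved stays moved. The work goes in short steps, Python scripts to look and compute and a tool call to move; the robot and the scene stay as the last step left them, time stands still between calls to the robot, and variables do not carry over. Pictures are saved under pics/ and viewed, at most 10 in all, crops included, and the job is handed in when it is done.

Besides the shell and the picture viewer there is one more tool, called after "Request:" by a JSON object that holds its "op" and its "data", one argument or row to a line. send_rows: Moves the arm, as the interface text tells. Its arguments: {"type":"object","properties":{"plan":{"type":"array","items":{"type":"number"}}},"required":["plan"]}

```bash
mkdir -p pics; cat > h.py <<'E'
import numpy as np, cv2
from station import manip
def grab(n): return manip.grab_frame(n)
def world(p,u,v,z=None):
    if z is None:
        u0,v0=int(round(u)),int(round(v)); w=p["z_map"][max(0,v0-2):v0+3,max(0,u0-2):u0+3]; w=w[w>0]; z=np.median(w) if len(w) else 0
    c=np.array([(u-p["cx"])/p["fx"]*z,(v-p["cy"])/p["fy"]*z,z,1]); return (np.linalg.inv(p["view"])@c)[:3]
def cloud(p):
    v,u=np.mgrid[0:400,0:640]; z=p["z_map"]; c=np.stack([(u-p["cx"])/p["fx"]*z,(v-p["cy"])/p["fy"]*z,z,np.ones_like(z)],-1)
    w=(c@np.linalg.inv(p["view"]).T)[...,:3]; w[z<=0]=np.nan; return w
def ray(p,u,v):
    T=np.linalg.inv(p["view"]); d=T[:3,:3]@np.array([(u-p["cx"])/p["fx"],(v-p["cy"])/p["fy"],1]); return T[:3,3],d/np.linalg.norm(d)
def tri(a,b):
    A=0;B=0
    for o,d in(a,b): M=np.eye(3)-np.outer(d,d);A=A+M;B=B+M@o
    return np.linalg.solve(A,B)
def project(p,X):
    c=p["view"]@np.append(X,1); return p["fx"]*c[0]/c[2]+p["cx"],p["fy"]*c[1]/c[2]+p["cy"]
def save(p,n,box=None,s=1):
    im=p["img"][...,::-1]
    if box: im=im[box[1]:box[3],box[0]:box[2]]
    cv2.imwrite("pics/"+n,cv2.resize(im,None,fx=s,fy=s,interpolation=cv2.INTER_CUBIC))
E
python3 - <<'E'
from h import *
print(manip.grasp_offset, manip.sense()["tool_rot"].__repr__())
a=grab("scene");b=grab("side");save(a,"a.png");save(b,"b.png")
for p,n in((a,"scene"),(b,"side")):
    for l in("cover","cover_mid","holder","slot_mouth","spot_mid"):
        for r in manip.tip_of(l,p)[:4]:
            print(n,l,round(r["conf"],2),np.round(r["xy"]),np.round(world(p,*r["xy"]),3))
E
```

```text
-0.0187 array([[-9.59472202e-01, -2.81802667e-01, -5.91681142e-04],
       [-2.81803262e-01,  9.59470909e-01,  1.57981077e-03],
       [ 1.22505955e-04,  1.68252219e-03, -9.99998577e-01]])
scene cover 0.81 [386. 313.] [0.636 0.365 0.059]
scene cover 0.77 [395. 224.] [0.409 0.19  0.03 ]
scene cover 0.68 [361. 242.] [0.552 0.191 0.082]
scene cover 0.58 [409. 282.] [0.523 0.342 0.048]
scene cover_mid 0.91 [412. 274.] [0.517 0.337 0.077]
scene cover_mid 0.86 [360. 236.] [0.552 0.184 0.102]
scene cover_mid 0.86 [391. 214.] [0.423 0.177 0.079]
scene cover_mid 0.83 [389. 304.] [0.627 0.362 0.096]
scene holder 0.61 [356. 247.] [0.553 0.177 0.043]
scene holder 0.51 [207. 127.] [ 0.635 -0.457  0.085]
scene slot_mouth 0.84 [363. 244.] [0.553 0.197 0.081]
scene slot_mouth 0.7 [362. 244.] [0.554 0.193 0.08 ]
scene slot_mouth 0.43 [289. 183.] [ 0.538 -0.149  0.003]
scene spot_mid 0.69 [289. 181.] [ 0.533 -0.156  0.004]
scene spot_mid 0.41 [217. 210.] [ 0.771 -0.198  0.012]
side cover 0.81 [246. 261.] [0.582 0.381 0.043]
side cover 0.8 [331. 260.] [0.363 0.186 0.048]
side cover 0.67 [293. 238.] [0.529 0.203 0.058]
side cover 0.66 [276. 270.] [0.478 0.338 0.035]
side cover_mid 0.81 [299. 229.] [0.514 0.188 0.101]
side cover_mid 0.7 [328. 253.] [0.367 0.193 0.087]
side cover_mid 0.59 [273. 263.] [0.486 0.339 0.069]
side cover_mid 0.58 [246. 250.] [0.581 0.374 0.092]
side holder 0.77 [298. 243.] [0.509 0.2   0.041]
side holder 0.3 [218. 285.] [0.555 0.521 0.061]
side holder 0.29 [390. 145.] [ 0.608 -0.458  0.071]
side slot_mouth 0.97 [297. 237.] [0.515 0.198 0.064]
side slot_mouth 0.35 [448. 179.] [ 0.333 -0.503  0.004]
side spot_mid 0.98 [357. 204.] [ 0.518 -0.136 -0.   ]
side spot_mid 0.47 [448. 180.] [ 0.327 -0.491  0.01 ]
```

View pics/a.png

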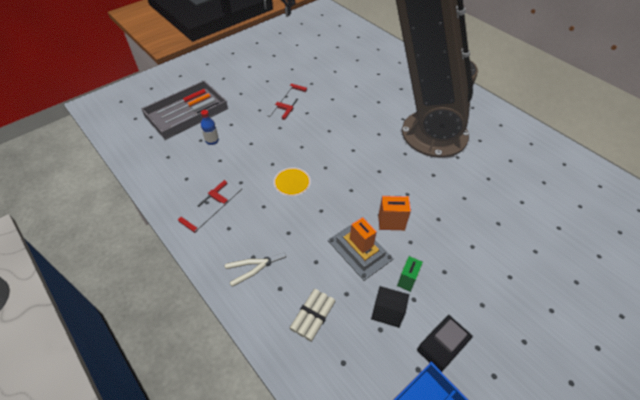

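View pics/b.png

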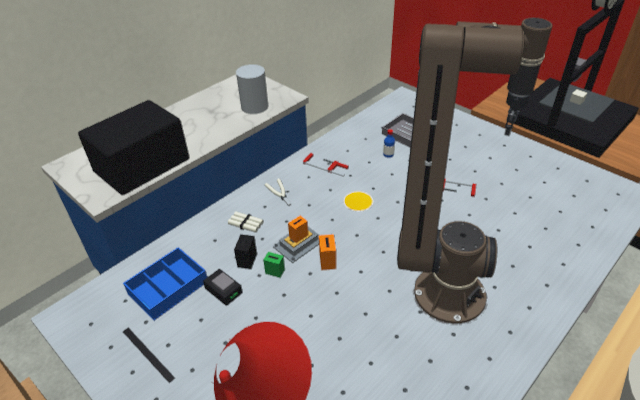

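```bash
python3 - <<'E'
from h import *
a=grab("scene");b=grab("side")
im=np.hstack([cv2.resize(a["img"][180:340,280:440],None,fx=2.5,fy=2.5,interpolation=2),cv2.resize(b["img"][180:340,220:380],None,fx=2.5,fy=2.5,interpolation=2)])
cv2.imwrite("pics/c.png",im[...,::-1])
W=cloud(a);W2=cloud(b)
# orange blobs
for p,w in((a,W),(b,W2)):
    h=cv2.cvtColor(p["img"],cv2.COLOR_RGB2HSV); m=((h[...,0]>7)&(h[...,0]<20)&(h[...,1]>150)&(h[...,2]>90)).astype(np.uint8)
    n,l,s,c=cv2.connectedComponentsWithStats(m)
    for i in range(1,n):
        if s[i,4]>80:
            q=w[l==i];t=np.nanpercentile(q[:,2],97);top=q[q[:,2]>t-.008]
            r=cv2.minAreaRect((top[:,:2]*1000).astype(np.float32))
            print(s[i],"ztop",round(t,3),"rect",np.round(r[0],0),np.round(r[1],0),round(r[2],1))
E
```

```text
[ 108    0  176   60 2848] ztop 0.009 rect [  201. -1290.] [512. 699.] 89.8
[188  94  22  12  96] ztop 0.031 rect [ 557. -676.] [83. 16.] 0.2
[379 196  31  34 855] ztop 0.103 rect [399. 167.] [54. 73.] 48.5
[349 218  27  36 600] ztop 0.118 rect [534. 176.] [57. 38.] 83.4
[288 216  21  27 390] ztop 0.118 rect [532. 176.] [46. 59.] 1.1
[319 235  17  34 477] ztop 0.102 rect [396. 170.] [50. 82.] 47.9
```

View pics/c.png

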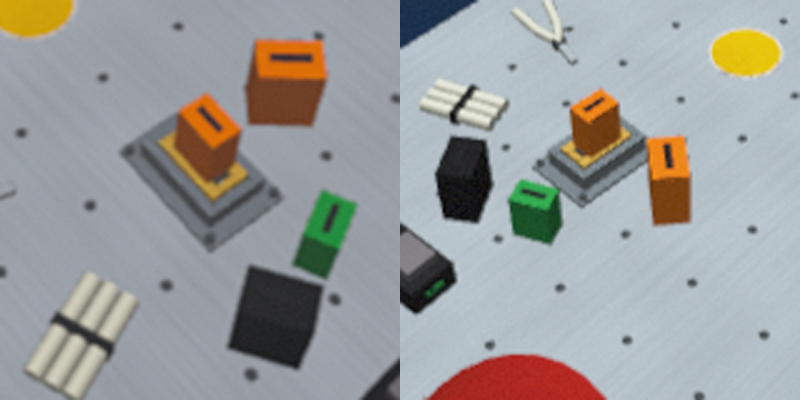

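The candidates for the orange cover are the small one on the holder (scene 360,236; side 298,229) and the larger box on the bench (scene 394,213; side 328,252). The crop shows the smaller one standing on the brass insert, about 38x57 mm in plan with its top at about 0.115. It fits the description, so it is the cover. The green and black boxes are decoys. The spot is at scene (291,181), and the bystanders are clear of the path.

Request:
{"op": "send_rows", "data": {
  "plan": [0,0,0.09,2.6,4.15,0.8,1,0,0,0.09,2.6,4.15,0.8,1,0,0,0.09,2.6,4.15,0.8,1,0,0,0.09,2.6,4.15,0.8,1,0,0,0.09,2.6,4.15,0.8,1,0,0,0.09,2.6,4.15,0.8,1,0,0,0.09,2.6,4.15,0.8,1,0,0,0.09,2.6,4.15,0.8,1,0,0,0.09,2.6,4.15,0.8,1,0,0,0.09,2.6,4.15,0.8,1,0,0,0.09,2.6,4.15,0.8,1,0,0,0.09,2.6,4.15,0.8,1]
}}

```text
time_s: 2.2
ee_pos: [0.5029, -0.1481, 0.3279]
tool_rot: [[-0.2, -0.98, 0.001], [-0.98, 0.2, -0.0], [-0.0, -0.001, -1.0]]
force: [0.4, 0.0, -0.7]
grip_width: 0.0855
grip_force: 0.0
```

Request:
{"op": "send_rows", "data": {
  "plan": [0,0,0.04,0.4,5.4,0,1,0,0,0.04,0.4,5.4,0,1,0,0,0.04,0.4,5.4,0,1,0,0,0.04,0.4,5.4,0,1,0,0,0.04,0.4,5.4,0,1,0,0,0,0,0,0,1,0,0,0,0,0,0,1]
}}

```text
time_s: 3.08
ee_pos: [0.5221, 0.1205, 0.3273]
tool_rot: [[-0.004, -1.0, -0.0], [-1.0, 0.004, -0.0], [0.0, 0.0, -1.0]]
force: [0.3, 1.4, -0.8]
grip_width: 0.0851
grip_force: 0.0
```

```bash
cat > m.py <<'E'
from h import *
def blob(p,lo,hi,minz=-1,name=""):
    w=cloud(p); h=cv2.cvtColor(p["img"],cv2.COLOR_RGB2HSV); m=cv2.inRange(h,lo,hi); n,l,s,c=cv2.connectedComponentsWithStats(m)
    for i in range(1,n):
        if s[i,4]<80: continue
        q=w[l==i]; q=q[np.isfinite(q[:,0])]
        if len(q)<50: continue
        t=np.percentile(q[:,2],95); top=q[abs(q[:,2]-t)<.006]; r=cv2.minAreaRect((top[:,:2]*1000).astype(np.float32))
        if t<minz or t>.3: continue
        print(name,s[i],"z",round(np.median(top[:,2]),4),"mean",np.round(top.mean(0),4),"rect",np.round(r[0],1),np.round(r[1],1),round(r[2],1))
E
python3 - <<'E'
from m import *
s=manip.sense();print(s["ee_pos"],s["tool_rot"][:,1],s["qpos"],s["time_s"],s["force"])
p=grab("wrist");save(p,"w1.png");a=grab("scene");b=grab("side")
blob(p,(7,150,90),(20,255,255),.08,"cover")
for q in(p,a,b): blob(q,(21,150,120),(30,255,255),-1,"yellow")
for l in("cover_mid","slot_mouth","spot_mid"):
  for r in manip.tip_of(l,p)[:2]: print(l,r["conf"],r["xy"],world(p,*r["xy"]))
E
```

```text
[0.52212668 0.1205101  0.32727906] [-9.99990780e-01  4.29204375e-03  1.38166276e-04] [ 3.39734819e+01  4.50856983e+00 -7.69204827e+00  4.80321298e-03
 -7.78121486e+01 -3.42204124e+01] 3.075 [ 0.25313646  1.40988096 -0.75525395]
cover [ 382  165   67   64 1877] z 0.0977 mean [0.3995 0.1658 0.0977] rect [398.8 167.2] [51.7 75.5] 48.5
cover [ 297  172   34   59 1221] z 0.1141 mean [0.5334 0.1734 0.1141] rect [533.6 175.1] [57.8 39.5] 85.6
yellow [275 169  34  26 661] z 0.0038 mean [ 0.525  -0.149   0.0041] rect [ 525.1 -150. ] [104.2 103.7] 5.1
yellow [345 192  27  18 369] z 0.0039 mean [ 0.5249 -0.1472  0.0047] rect [ 524.5 -145.4] [103.   96.2] 6.6
cover_mid 0.95 [266.7, 296.1] [0.60681007 0.32382857 0.09435183]
cover_mid 0.94 [406.7, 186.8] [0.41189348 0.15056532 0.09838814]
spot_mid 0.51 [150.1, 94.9] [0.77022775 0.03590282 0.015667  ]
```

View pics/w1.png

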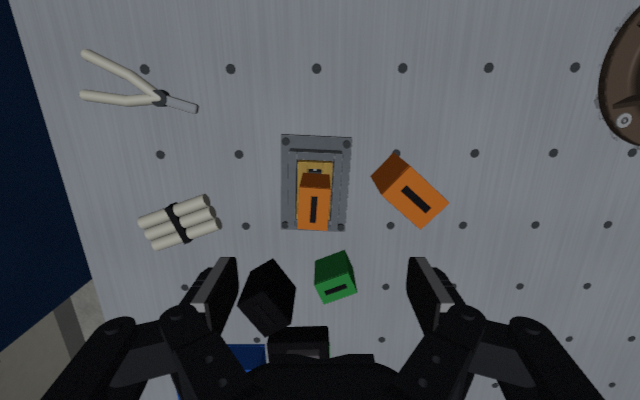

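The wrist view shows the cover top at (314,205) and the holder plate round (316,183). The larger orange box at (410,195) is clear of the -x finger by about 3 cm. The cover is at (0.5335, 0.1745) with its top at 0.114, yawed about -4°. The spot is at (0.525, -0.147).

Request:
{"op": "send_rows", "data": {
  "plan": [0,0,-0.05,0.55,2.7,-2,1,0,0,0,0.6,2.7,-3,1,0,0,0,0,0,-5,1,0,0,0,0,0,-5,1,0,0,0,0,0,-4.4,1,0,0,0,0,0,-3,1,0,0,0,0,0,-2,1,0,0,0,0,0,-2,1,0,0,0,0,0,0,1]
}}

```text
time_s: 4.5
ee_pos: [0.533, 0.1733, 0.062]
tool_rot: [[-0.056, -0.998, -0.002], [-0.998, 0.056, -0.002], [0.002, 0.002, -1.0]]
force: [0.5, 0.2, -0.1]
grip_width: 0.0853
grip_force: 0.0
```

Request:
{"op": "send_rows", "data": {
  "plan": [0,0,0,0,0,0,0.3,0,0,0,0,0,0,0.3,0,0,0,0,0,0,0.3,0,0,0,0,0,0,0.3,0,0,0,0,0,0,0.3,0,0,0,0,0,0,0.3]
}}

```text
time_s: 5.25
ee_pos: [0.5344, 0.1747, 0.0644]
tool_rot: [[-0.055, -0.999, 0.002], [-0.999, 0.055, 0.001], [-0.001, -0.002, -1.0]]
force: [-0.7, -0.5, 5.6]
grip_width: 0.0396
grip_force: 60.4
```

Request:
{"op": "send_rows", "data": {
  "plan": [0,0,0,0,0,0.5,0.3,0,0,0,0,0,1.5,0.3,0,0,0,0,0,2,0.3,0,0,0,0,0,2,0.3,0,0,0,0,0,2,0.3,0,0,0,0,0,2,0.3,0,0,0,0,0,1.5,0.3,0,0,0,0,0,0,0.3]
}}

```text
time_s: 6.25
ee_pos: [0.5343, 0.1748, 0.1798]
tool_rot: [[-0.055, -0.998, 0.002], [-0.998, 0.055, 0.002], [-0.002, -0.002, -1.0]]
force: [0.1, 0.3, -0.4]
grip_width: 0.0397
grip_force: 60.1
```

```bash
python3 - <<'E'
from m import *
p=grab("wrist");a=grab("scene");b=grab("side")
im=np.hstack([cv2.resize(a["img"][180:280,310:410],None,fx=3,fy=3,interpolation=2),cv2.resize(b["img"][170:270,250:350],None,fx=3,fy=3,interpolation=2)])
cv2.imwrite("pics/d.png",im[...,::-1])
for q,n in((p,"w"),(a,"a"),(b,"b")):
  blob(q,(7,150,90),(20,255,255),.1,n+" cover"); blob(q,(0,150,70),(5,255,255),.06,n+" red")
E
```

```text
w cover [270 254 108   5 247] z 0.2252 mean [0.5323 0.1464 0.2252] rect [532.5 146.3] [ 1.8 39.8] 86.3
w cover [ 268  259  111   98 8482] z 0.2292 mean [0.5337 0.1649 0.2292] rect [533.9 168.1] [45.5 39.8] 86.3
w red [308 187  27   9 222] z 0.1046 mean [0.5345 0.1602 0.1045] rect [534.8 160.5] [ 6.3 20.2] 86.6
a cover [ 358  195   52   35 1279] z 0.2298 mean [0.5317 0.1913 0.2297] rect [524.5 190.7] [61.3 32. ] 19.6
a red [356 225  13  17 111] z 0.1064 mean [0.5364 0.1765 0.1065] rect [535.3 175.6] [33.6 20.2] 87.5
b cover [286 194  20  25 260] z 0.2281 mean [0.5342 0.1917 0.2282] rect [533.1 189.6] [34.  45.2] 79.6
b cover [319 235  17  34 478] z 0.0983 mean [0.3954 0.1712 0.0987] rect [395.4 170.6] [50.5 81.5] 48.1
b red [  390     0   214   106 13390] z 0.1897 mean [ 0.6132 -2.025   0.1894] rect [  632.8 -2025.7] [ 67.  415.4] 88.1
b red [571  65  21  23 168] z nan mean [nan nan nan] rect [0. 0.] [0. 0.] 0.0
b red [293 221  10  13  94] z 0.1058 mean [0.5298 0.1774 0.1056] rect [530.1 176. ] [22.  36.5] 6.7
  return _methods._mean(a, axis=axis, dtype=dtype,
  ret = ret.dtype.type(ret / rcount)
m.py:10: RuntimeWarning: Mean of empty slice.
  print(name,s[i],"z",round(np.median(top[:,2]),4),"mean",np.round(top.mean(0),4),"rect",np.round(r[0],1),np.round(r[1],1),round(r[2],1))
  ret = um.true_divide(
```

View pics/d.png

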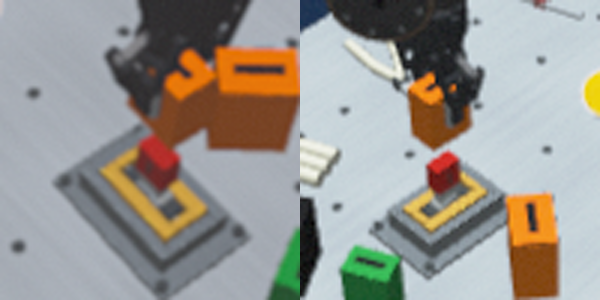

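The cover is held level (rim 24.4 mm below the TCP) and the key head is exposed at about (0.533, 0.176), top at 0.105. Next is the spot.

Request:
{"op": "send_rows", "data": {
  "plan": [0,0,0,-0.1,-2,0,0.3,0,0,0,-0.1,-4.3,0,0.3,0,0,0,-0.15,-5,0,0.3,0,0,0,-0.15,-5,0,0.3,0,0,0,-0.15,-5,0,0.3,0,0,0,-0.1,-5,0,0.3,0,0,0,-0.1,-4,-2,0.3,0,0,0,-0.1,-2,-4,0.3,0,0,0,0,0,-4,0.3,0,0,0,0,0,-3,0.3,0,0,0,0,0,-1,0.3,0,0,0,0,0,0,0.3]
}}

```text
time_s: 7.9
ee_pos: [0.5238, -0.149, 0.038]
tool_rot: [[-0.055, -0.998, -0.001], [-0.998, 0.055, -0.0], [0.0, 0.001, -1.0]]
force: [0.1, 0.4, -0.1]
grip_width: 0.0389
grip_force: 60.2
```

Request:
{"op": "send_rows", "data": {
  "plan": [0,0,0,0,0,-0.6,0.3,0,0,0,0,0,-0.6,0.3,0,0,0,0,0,0,0.3,0,0,0,0,0,0,0.3]
}}

```text
time_s: 8.4
ee_pos: [0.5245, -0.1486, 0.0266]
tool_rot: [[-0.055, -0.998, 0.0], [-0.998, 0.055, -0.0], [-0.0, -0.0, -1.0]]
force: [0.9, 0.6, 0.1]
grip_width: 0.0394
grip_force: 60.2
```

Request:
{"op": "send_rows", "data": {
  "plan": [0,0,0,0,0,-0.15,0.3,0,0,0,0,0,-0.1,0.3,0,0,0,0,0,0,0.3]
}}

```text
time_s: 8.78
ee_pos: [0.5245, -0.1486, 0.0245]
tool_rot: [[-0.055, -0.999, 0.0], [-0.999, 0.055, -0.0], [0.0, -0.0, -1.0]]
force: [-2.1, 1.1, 5.9]
grip_width: 0.0391
grip_force: 60.9
```

Request:
{"op": "send_rows", "data": {
  "plan": [0,0,0,0,0,0,0.6,0,0,0,0,0,0,1,0,0,0,0,0,0,1,0,0,0,0,0,0,1,0,0,0,0,0,1,1,0,0,0,0,0,3,1,0,0,0,0,0,5,1,0,0,0,0,0,5,1,0,0,0,0,0,5,1,0,0,0,0,0,4,1]
}}

```text
time_s: 10.02
ee_pos: [0.5243, -0.1487, 0.2571]
tool_rot: [[-0.055, -0.998, 0.003], [-0.998, 0.055, -0.0], [-0.0, -0.003, -1.0]]
force: [0.1, -0.2, -0.3]
grip_width: 0.0853
grip_force: 0.0
```

Request:
{"op": "send_rows", "data": {
  "plan": [0,0,0.155,0.1,3.2,0.5,1,0,0,0.155,0.1,3.2,0.5,1,0,0,0.155,0.1,3.2,0,1,0,0,0.155,0.1,3.2,0,1,0,0,0.155,0.1,3.2,0,1,0,0,0.155,0.1,3.2,0,1,0,0,0.155,0.1,3.2,0,1,0,0,0.155,0.1,3.2,0,1,0,0,0.155,0.1,3.2,0,1,0,0,0.155,0.1,3.2,0,1,0,0,0,0,0,0,1,0,0,0,0,0,0,1]
}}

```text
time_s: 11.52
ee_pos: [0.534, 0.1711, 0.2642]
tool_rot: [[0.997, -0.077, 0.0], [-0.077, -0.997, -0.0], [0.0, 0.0, -1.0]]
force: [0.3, 0.0, -0.0]
grip_width: 0.0854
grip_force: 0.0
```

```bash
python3 - 2>/dev/null <<'E'
from m import *
s=manip.sense();print(s["ee_pos"],s["tool_rot"][:,1],s["qpos"])
p=grab("wrist");a=grab("scene");b=grab("side");save(p,"w2.png")
for q,n in((p,"w"),(a,"a"),(b,"b")):
  blob(q,(7,150,90),(20,255,255),.05,n+" cover"); blob(q,(0,150,70),(5,255,255),.06,n+" red");blob(q,(21,150,120),(30,255,255),-1,n+" yellow")
w=cloud(p)
for lo,hi,t in((.004,.012,"plate"),(.031,.0375,"housing"),(.038,.044,"insert")):
  m=(w[...,2]>lo)&(w[...,2]<hi)&(abs(w[...,0]-.535)<.1)&(abs(w[...,1]-.176)<.12)
  r=cv2.minAreaRect((w[m][:,:2]*1000).astype(np.float32));print(t,r)
E
```

```text
[0.53402891 0.17113672 0.264156  ] [-7.68371822e-02 -9.97043654e-01  1.43810042e-05] [ 3.77703159e+01  8.64467877e+00 -1.10341352e+01  2.04830537e-03
 -7.03202845e+01  4.78222046e+01]
w cover [ 571  141   63   36 1593] z 0.0733 mean [ 0.526  -0.1464  0.0732] rect [ 524.8 -147.3] [58.9 40. ] 85.8
w cover [ 299  249   70   65 2111] z 0.0974 mean [0.402  0.1668 0.0973] rect [399.5 167.2] [51.7 76.6] 48.9
w red [301 162  34  27 737] z 0.1046 mean [0.5364 0.1754 0.1045] rect [535.8 175.4] [34.9 21.5] 88.1
w yellow [ 516  105   84   81 2937] z 0.0006 mean [ 0.5352 -0.1401  0.0006] rect [ 528.3 -144.9] [100.8 110.2] 67.7
a cover [281 159  22  30 431] z 0.0766 mean [ 0.5254 -0.1464  0.0765] rect [ 524.9 -146.6] [57.2 37.2] 82.9
a cover [379 196  31  34 834] z 0.0997 mean [0.3991 0.1699 0.0997] rect [399.  167.5] [53.2 73.6] 47.6
a red [356 225  13  16  95] z 0.1066 mean [0.5369 0.1765 0.107 ] rect [536.5 176.1] [35.8 17. ] 88.3
a yellow [275 172  34  23 348] z 0.004 mean [ 0.5384 -0.1404  0.0041] rect [ 530.6 -143.2] [ 88.6 106. ] 53.8
b cover [350 183  17  24 312] z 0.0747 mean [ 0.5196 -0.
[... 321 characters left out ...]
581 -1.3038  0.2558] rect [  157.9 -1305.1] [ 2.6 52.2] 1.2
b red [293 221  10  13  90] z 0.1053 mean [0.5313 0.177  0.1055] rect [531.7 176.7] [19.8 35.7] 3.4
b yellow [345 195  27  15 185] z 0.0034 mean [ 0.511  -0.1413  0.0035] rect [ 519.3 -143.6] [104.   86.2] 42.2
b yellow [285 229  26  18 100] z 0.0415 mean [0.5275 0.1892 0.0424] rect [529.5 181. ] [88.1 48.3] 86.8
plate ((513.8057250976562, 195.0723419189453), (198.3896942138672, 154.79876708984375), 87.04780578613281)
housing ((523.3593139648438, 193.60830688476562), (162.8024444580078, 147.05096435546875), 69.41963195800781)
insert ((503.639892578125, 170.49627685546875), (103.08778381347656, 136.24273681640625), 88.37254333496094)
```

View pics/w2.png

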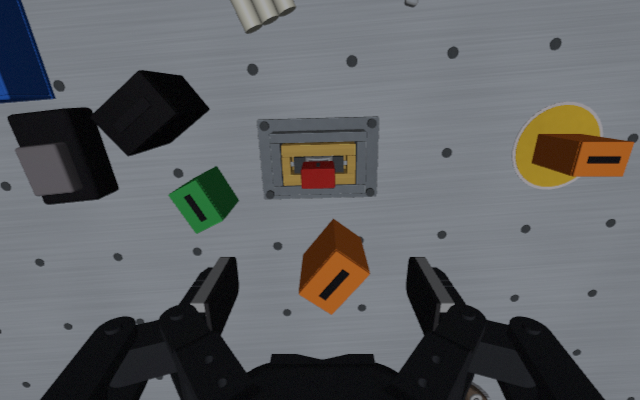

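Cover stands at (0.525,-0.147) on the spot centre (0.525,-0.148), upright. The red head is at pixel (318,175), position (0.535, 0.1755), top at 0.105. Going down to grip it across y.

Request:
{"op": "send_rows", "data": {
  "plan": [0,0,0.02,0.05,0.2,-2,1,0,0,0.02,0.05,0.2,-5,1,0,0,0,0,0,-5,1,0,0,0,0,0,-4,1,0,0,0,0,0,-2.5,1,0,0,0,0,0,-1.5,1,0,0,0,0,0,-0.2,1,0,0,0,0,0,0,1]
}}

```text
time_s: 12.68
ee_pos: [0.5359, 0.1756, 0.0627]
tool_rot: [[0.999, -0.036, 0.001], [-0.036, -0.999, 0.001], [0.001, -0.001, -1.0]]
force: [0.5, 0.6, -0.0]
grip_width: 0.0851
grip_force: 0.0
```

Request:
{"op": "send_rows", "data": {
  "plan": [0,0,0,0,0,0,0.3,0,0,0,0,0,0,0.3,0,0,0,0,0,0,0.3,0,0,0,0,0,0,0.3,0,0,0,0,0,0,0.3,0,0,0,0,0,0,0.3]
}}

```text
time_s: 13.42
ee_pos: [0.5355, 0.1757, 0.0624]
tool_rot: [[0.999, -0.036, 0.001], [-0.036, -0.999, 0.0], [0.001, -0.0, -1.0]]
force: [-1.7, -0.1, 5.7]
grip_width: 0.035
grip_force: 59.6
```

Request:
{"op": "send_rows", "data": {
  "plan": [0.06,-0.002,0,0,-0.195,0,0.3,0.06,-0.002,0,0,-0.195,0,0.3,0.06,-0.002,0,0,-0.19,0,0.3]
}}

```text
time_s: 13.8
ee_pos: [0.5353, 0.1695, 0.0621]
tool_rot: [[0.999, -0.034, 0.006], [-0.035, -0.983, 0.181], [0.0, -0.181, -0.984]]
force: [-0.0, 0.8, 0.2]
grip_width: 0.0358
grip_force: 59.7
```

Request:
{"op": "send_rows", "data": {
  "plan": [-0.06,0.002,0,0,0.19,0.05,0.3,-0.06,0.002,0,0,0.2,0.04,0.3,-0.06,0.002,0,0,0.2,0.03,0.3,-0.06,0.002,0,0,0.2,0.02,0.3,-0.06,0.002,0,0,0.2,0,0.3,-0.06,0.002,0,0,0.2,-0.01,0.3]
}}

```text
time_s: 14.55
ee_pos: [0.5356, 0.1819, 0.0631]
tool_rot: [[0.999, -0.035, -0.005], [-0.036, -0.983, -0.18], [0.001, 0.18, -0.984]]
force: [1.6, -2.3, -0.4]
grip_width: 0.0354
grip_force: 61.8
```

Request:
{"op": "send_rows", "data": {
  "plan": [0.06,-0.002,0,0,-0.2,0.05,0.3,0.06,-0.002,0,0,-0.205,0.04,0.3,0.06,-0.002,0,0,-0.205,0.03,0.3,0.06,-0.002,0,0,-0.205,0.02,0.3,0.06,-0.002,0,0,-0.205,0,0.3,0.06,-0.002,0,0,-0.2,-0.01,0.3]
}}

```text
time_s: 15.3
ee_pos: [0.5351, 0.1694, 0.0643]
tool_rot: [[0.999, -0.035, 0.006], [-0.035, -0.983, 0.181], [-0.001, -0.181, -0.984]]
force: [0.2, 1.0, -0.8]
grip_width: 0.0353
grip_force: 62.2
```

```bash
cat > k.py <<'E'
from m import *
s=manip.sense();print(s["ee_pos"],s["force"],s["moment"],s["grip_width"],s["time_s"])
a=grab("scene");b=grab("side")
blob(a,(0,150,70),(5,255,255),.06,"a red");blob(b,(21,150,120),(30,255,255),.02,"b brass");blob(a,(21,150,120),(30,255,255),.02,"a brass")
im=np.hstack([cv2.resize(q["img"][y:y+70,x:x+70],None,fx=5.5,fy=5.5,interpolation=2) for q,x,y in((a,325,200),(b,265,195))])
import sys
if len(sys.argv)>1: cv2.imwrite("pics/"+sys.argv[1],im[...,::-1])
E
python3 k.py e.png 2>/dev/null
```

```text
[0.53506528 0.16935472 0.06426974] [ 0.15646125  1.00419464 -0.83061218] [-0.92908146  0.3082793   0.01736766] 0.0352933442423147 15.3
b brass [285 230  27  16  94] z 0.041 mean [0.5231 0.1846 0.0417] rect [529.3 180. ] [87.9 48.2] 80.3
```

View pics/e.png

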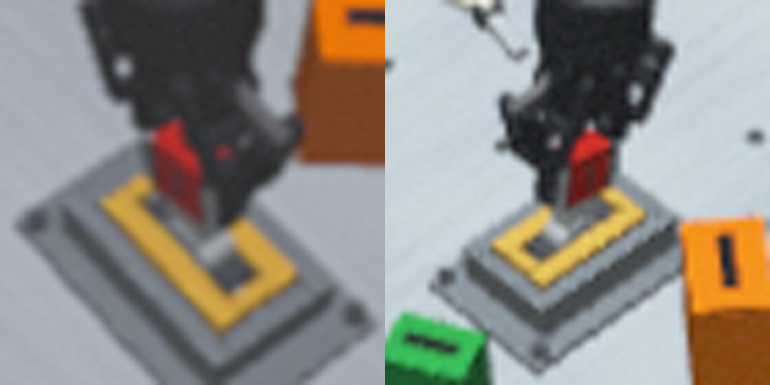

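The key tilts with the gripper, the brass stays down and the pull is low. I'll keep rocking.

Request:
{"op": "send_rows", "data": {
  "plan": [-0.06,0.002,0,0,0.2,0.05,0.3,-0.06,0.002,0,0,0.2,0.04,0.3,-0.06,0.002,0,0,0.2,0.03,0.3,-0.06,0.002,0,0,0.2,0.02,0.3,-0.06,0.002,0,0,0.2,0,0.3,-0.06,0.002,0,0,0.2,-0.01,0.3,0.06,-0.002,0,0,-0.2,0.05,0.3,0.06,-0.002,0,0,-0.2,0.04,0.3,0.06,-0.002,0,0,-0.2,0.03,0.3,0.06,-0.002,0,0,-0.2,0.02,0.3,0.06,-0.002,0,0,-0.2,0,0.3,0.06,-0.002,0,0,-0.2,-0.01,0.3]
}}

```text
time_s: 16.9
ee_pos: [0.535, 0.1694, 0.0668]
tool_rot: [[0.999, -0.035, 0.006], [-0.035, -0.983, 0.179], [-0.001, -0.179, -0.984]]
force: [0.3, 0.2, -1.3]
grip_width: 0.0355
grip_force: 62.7
```

Request:
{"op": "send_rows", "data": {
  "plan": [-0.06,0.002,0,0,0.2,0.05,0.3,-0.06,0.002,0,0,0.2,0.04,0.3,-0.06,0.002,0,0,0.2,0.03,0.3,-0.06,0.002,0,0,0.2,0.02,0.3,-0.06,0.002,0,0,0.2,0,0.3,-0.06,0.002,0,0,0.2,-0.01,0.3,0.06,-0.002,0,0,-0.2,0.05,0.3,0.06,-0.002,0,0,-0.2,0.04,0.3,0.06,-0.002,0,0,-0.2,0.03,0.3,0.06,-0.002,0,0,-0.2,0.02,0.3,0.06,-0.002,0,0,-0.2,0,0.3,0.06,-0.002,0,0,-0.2,-0.01,0.3]
}}

```text
time_s: 18.4
ee_pos: [0.5351, 0.1695, 0.0697]
tool_rot: [[0.999, -0.035, 0.006], [-0.035, -0.983, 0.179], [-0.0, -0.179, -0.984]]
force: [-1.4, 1.4, 0.2]
grip_width: 0.0355
grip_force: 63.1
```

```bash
python3 k.py e2.png 2>/dev/null
```

```text
[0.53514999 0.1694887  0.06965702] [-1.36337813  1.43835998  0.17538074] [-0.85098621  0.62245729  0.06689569] 0.035478139941556554 18.4
b brass [285 230  26  17  95] z 0.0426 mean [0.5226 0.1847 0.0421] rect [531.2 177.1] [81.9 49.8] 86.2
```

Request:
{"op": "send_rows", "data": {
  "plan": [-0.06,0.002,0,0,0.2,0.05,0.3,-0.06,0.002,0,0,0.2,0.04,0.3,-0.06,0.002,0,0,0.2,0.03,0.3,-0.06,0.002,0,0,0.2,0.02,0.3,-0.06,0.002,0,0,0.2,0,0.3,-0.06,0.002,0,0,0.2,-0.01,0.3,0.06,-0.002,0,0,-0.2,0.05,0.3,0.06,-0.002,0,0,-0.2,0.04,0.3,0.06,-0.002,0,0,-0.2,0.03,0.3,0.06,-0.002,0,0,-0.2,0.02,0.3,0.06,-0.002,0,0,-0.2,0,0.3,0.06,-0.002,0,0,-0.2,-0.01,0.3]
}}

```text
time_s: 20.0
ee_pos: [0.5363, 0.1697, 0.0741]
tool_rot: [[0.999, -0.033, 0.008], [-0.034, -0.983, 0.179], [0.002, -0.179, -0.984]]
force: [-4.4, -2.9, 16.7]
grip_width: 0.035
grip_force: 64.6
```

Request:
{"op": "send_rows", "data": {
  "plan": [-0.06,0.002,0,0,0.2,0.05,0.3,-0.06,0.002,0,0,0.2,0.04,0.3,-0.06,0.002,0,0,0.2,0.03,0.3,-0.06,0.002,0,0,0.2,0.02,0.3,-0.06,0.002,0,0,0.2,0,0.3,-0.06,0.002,0,0,0.2,-0.01,0.3,0.06,-0.002,0,0,-0.2,0.05,0.3,0.06,-0.002,0,0,-0.2,0.04,0.3,0.06,-0.002,0,0,-0.2,0.03,0.3,0.06,-0.002,0,0,-0.2,0.02,0.3,0.06,-0.002,0,0,-0.2,0,0.3,0.06,-0.002,0,0,-0.2,-0.01,0.3]
}}

```text
time_s: 21.5
ee_pos: [0.5365, 0.1698, 0.0761]
tool_rot: [[0.999, -0.034, 0.009], [-0.035, -0.983, 0.179], [0.002, -0.179, -0.984]]
force: [-0.6, -1.4, 7.0]
grip_width: 0.0352
grip_force: 64.0
```

```bash
python3 k.py e3.png 2>/dev/null
```

```text
[0.53648869 0.16976959 0.07614399] [-0.57656553 -1.42571825  6.95248783] [-1.06919348  0.39762202  0.01453842] 0.03523095039785552 21.5
b brass [285 229  26  18  96] z 0.0414 mean [0.5251 0.1817 0.042 ] rect [529.2 177.8] [89.  45.4] 82.7
```

View pics/e3.png

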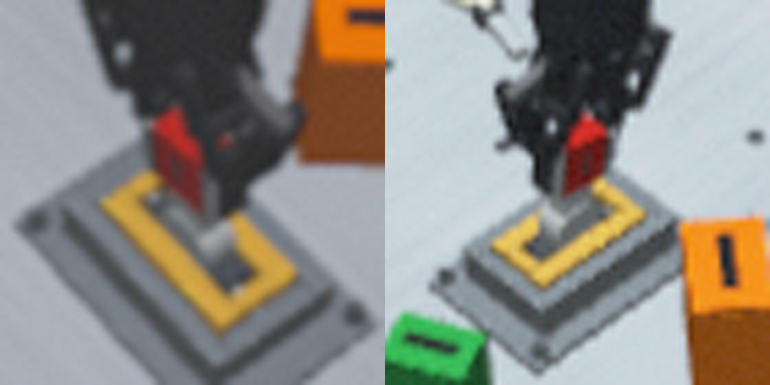

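Request:
{"op": "send_rows", "data": {
  "plan": [-0.06,0.002,0,0,0.2,0.06,0.3,-0.06,0.002,0,0,0.2,0.05,0.3,-0.06,0.002,0,0,0.2,0.04,0.3,-0.06,0.002,0,0,0.2,0.03,0.3,-0.06,0.002,0,0,0.2,0.02,0.3,0.06,-0.002,0,0,-0.2,0.05,0.3,0.06,-0.002,0,0,-0.2,0.05,0.3]
}}

```text
time_s: 22.48
ee_pos: [0.5355, 0.1758, 0.0778]
tool_rot: [[0.999, -0.034, 0.001], [-0.034, -0.999, -0.002], [0.001, 0.002, -1.0]]
force: [0.6, -1.3, 1.3]
grip_width: 0.0355
grip_force: 63.2
```

Request:
{"op": "send_rows", "data": {
  "plan": [0,0,0,0,0,0.1,0.3,0,0,0,0,0,0.1,0.3,0,0,0,0,0,0,0.3]
}}

```text
time_s: 22.85
ee_pos: [0.535, 0.1755, 0.0795]
tool_rot: [[0.999, -0.035, -0.001], [-0.035, -0.999, -0.002], [-0.0, 0.002, -1.0]]
force: [-0.2, -0.3, -2.3]
grip_width: 0.0356
grip_force: 62.9
```

Request:
{"op": "send_rows", "data": {
  "plan": [0,0,0,0,0,0.2,0.3,0,0,0,0,0,0.3,0.3,0,0,0,0,0,0.4,0.3,0,0,0,0,0,0.4,0.3,0,0,0,0,0,0.4,0.3,0,0,0,0,0,0.4,0.3,0,0,0,0,0,0.4,0.3,0,0,0,0,0,0.4,0.3,0,0,0,0,0,0.2,0.3,0,0,0,0,0,0,0.3,0,0,0,0,0,0,0.3]
}}

```text
time_s: 24.22
ee_pos: [0.5352, 0.1752, 0.1106]
tool_rot: [[0.999, -0.036, -0.0], [-0.036, -0.999, -0.0], [-0.0, 0.0, -1.0]]
force: [-0.2, 0.4, -1.6]
grip_width: 0.035
grip_force: 62.9
```

```bash
python3 - 2>/dev/null <<'E'
from m import *
s=manip.sense();print(s["ee_pos"],s["force"],s["moment"],s["grip_width"],s["time_s"])
a=grab("scene");b=grab("side")
for l in("key_foot","key_disc","key_head"):
  A=manip.tip_of(l,a);B=manip.tip_of(l,b)
  if A and B: print(l,A[0],B[0],tri(ray(a,*A[0]["xy"]),ray(b,*B[0]["xy"])))
for q,n in((a,"a"),(b,"b")):
  blob(q,(21,150,120),(30,255,255),.02,n+"brass"); blob(q,(7,150,90),(20,255,255),.05,n+" cover")
im=np.hstack([cv2.resize(q["img"][y:y+80,x:x+80],None,fx=5,fy=5,interpolation=2) for q,x,y in((a,320,190),(b,262,185))])
cv2.imwrite("pics/f.png",im[...,::-1])
E
```

```text
[0.53516161 0.17524905 0.11063962] [-0.21753006  0.41406566 -1.62535394] [ 0.03270549 -0.01617724 -0.00326663] 0.0350473872403574 24.225
key_foot {'xy': [361.2, 239.0], 'conf': 0.62} {'xy': [301.5, 231.7], 'conf': 0.6} [0.52968254 0.16670948 0.05466549]
key_disc {'xy': [366.0, 233.2], 'conf': 0.66} {'xy': [299.5, 231.7], 'conf': 0.72} [0.52043591 0.17744676 0.07578986]
a cover [281 159  22  30 433] z 0.0764 mean [ 0.525  -0.1464  0.0765] rect [ 524.5 -147.3] [58.6 36.1] 85.1
a cover [381 196  29  34 740] z 0.0998 mean [0.3992 0.1688 0.1   ] rect [398.5 166.9] [51.8 72.6] 47.7
bbrass [285 229  26  18 112] z 0.0413 mean [0.5287 0.1852 0.0419] rect [528.7 178.4] [86.4 48.1] 81.7
b cover [350 183  17  24 313] z 0.0752 mean [ 0.5204 -0.1435  0.0755] rect [ 521.3 -144.6] [60.4 42.4] 85.5
b cover [319 235  17  34 476] z 0.0981 mean [0.3945 0.1713 0.0985] rect [396.  169.2] [49.7 80.6] 48.4
```

View pics/f.png

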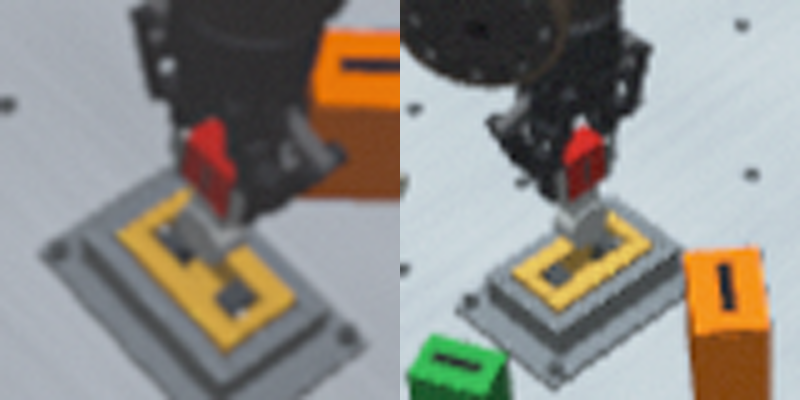

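```bash
python3 - 2>/dev/null <<'E'
from m import *
P=[grab("scene"),grab("side")]
for p in P:
  w=cloud(p);h=cv2.cvtColor(p["img"],cv2.COLOR_RGB2HSV)
  near=(abs(w[...,0]-.535)<.05)&(abs(w[...,1]-.1755)<.06)
  red=near&((h[...,0]<5)|(h[...,0]>175))&(h[...,1]>150)
  q=w[red];print("red n",len(q),"z",np.nanpercentile(q[:,2],[1,50,99]).round(4))
  for z in np.arange(.1,.16,.006):
    k=q[abs(q[:,2]-z)<.003]
    if len(k)>3: print("  red z%.3f"%z,len(k),k[:,:2].min(0).round(4),k[:,:2].max(0).round(4))
  g=near&(w[...,2]>.052)&(w[...,2]<.108)&(h[...,1]<60)
  for z in np.arange(.054,.11,.006):
    k=w[g&(abs(w[...,2]-z)<.003)]
    if len(k)>2: print("  grey z%.3f"%z,len(k),np.median(k[:,:2],0).round(4),k[:,:2].min(0).round(4),k[:,:2].max(0).round(4))
E
```

```text
red n 91 z [0.1196 0.1523 0.158 ]
  red z0.124 4 [0.5431 0.1592] [0.5444 0.183 ]
  red z0.130 8 [0.5416 0.1607] [0.5447 0.1864]
  red z0.136 5 [0.542  0.1606] [0.5443 0.1851]
  red z0.142 5 [0.5424 0.1603] [0.5447 0.1843]
  red z0.148 15 [0.5335 0.1535] [0.5451 0.1866]
  red z0.154 47 [0.5254 0.1571] [0.5449 0.1895]
  grey z0.066 8 [0.542  0.1747] [0.541  0.1634] [0.543 0.185]
  grey z0.072 8 [0.5419 0.1744] [0.5237 0.1602] [0.5432 0.1913]
  grey z0.078 15 [0.5425 0.1768] [0.5282 0.1579] [0.5436 0.1915]
  grey z0.084 24 [0.5411 0.1857] [0.525  0.1578] [0.5441 0.1928]
  grey z0.090 22 [0.54   0.1863] [0.5251 0.1609] [0.5436 0.191 ]
  grey z0.096 17 [0.5415 0.1751] [0.5339 0.1629] [0.5439 0.1874]
  grey z0.102 9 [0.5395 0.1784] [0.538  0.1654] [0.5419 0.1867]
red n 72 z [0.1224 0.1479 0.1793]
  red z0.124 5 [0.5196 0.1609] [0.5237 0.1908]
  red z0.130 9 [0.5209 0.1556] [0.5279 0.1905]
  red z0.136 4 [0.5185 0.1618] [0.5262 0.1867]
  red z0.142 11 [0.5179 0.1676] [0.5401 0.1916]
  red z0.148 10 [0.5219 0.1546] [0.5376 0.1888]
  red z0.154 24 [0.5201 0.1548] [0.5378 0.1934]
  grey z0.066 5 [0.5234 0.1696] [0.5211 0.1657] [0.527  0.1768]
  grey z0.072 8 [0.524  0.1782] [0.5223 0.1635] [0.5393 0.1886]
  grey z0.078 10 [0.5262 0.1831] [0.52   0.1629] [0.5417 0.1929]
  grey z0.084 15 [0.5261 0.1856] [0.5206 0.1605] [0.5458 0.196 ]
  grey z0.090 16 [0.5259 0.1853] [0.5191 0.169 ] [0.5417 0.1925]
  grey z0.096 11 [0.5264 0.1762] [0.5179 0.1654] [0.5317 0.1979]
  grey z0.102 7 [0.526 0.181] [0.5244 0.1656] [0.5327 0.1877]
  grey z0.108 5 [0.5267 0.1776] [0.5248 0.165 ] [0.5279 0.1853]
```

```bash
python3 -c "
from station import manip; print(manip.job_done())"
```

```text
the job is handed in; nothing more can be done
None
```

The job is handed in: the orange cover stands upright within about 1–2 mm of the yellow spot's centre. The key was rocked free with the brass insert still down, and it is held upright about 2 cm above the slot.

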